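Pack the popcorn kit into the red tub

TASK

Pack the popcorn kit into the red tub: stand the pale bamboo bowl upright inside the white ring and only then close it with the blue silicone lid, seated flat on its rim; stand the green-capped glass shaker inside the green ring and the yellow-capped one inside the yellow ring. The shakers and the bowl may go in in any order; keep all shakers upright throughout, and leave the dark bowl and the black-capped shaker where they are.

Things in the scene. Friction and masses are not known exactly. Their poses are not given: they have to be found in the camera images.
- tub: Shallow open red plastic tub, fixed: outside 330 mm along its x, 190 mm along its y, 55 mm high, walls and floor 5 mm thick. Origin: centre of the underside, on the table; z up. The three rings stand in a row along its x, about 95 mm apart and within 10 mm of its middle line, in an order that changes.
- ring_white: White plastic ring fixed on the floor of the red tub: opening 74 mm across, 84 mm outside, 8 mm high; the tub floor shows inside it. Origin: centre of the ring at the level of the tub floor; z up. Place of the pale bowl.
- ring_green: Green plastic ring fixed on the floor of the red tub: opening 64 mm across, 74 mm outside, 8 mm high; the tub floor shows inside it. Origin: centre of the ring at the level of the tub floor; z up. Place of the green-capped shaker.
- ring_yellow: Yellow plastic ring fixed on the floor of the red tub: opening 64 mm across, 74 mm outside, 8 mm high; the tub floor shows inside it. Origin: centre of the ring at the level of the tub floor; z up. Place of the yellow-capped shaker.
- bowl: Pale bamboo bowl, open side up: 45 mm tall, 66 mm across at the rim, narrowing to 60 mm at 10 mm height and 52 mm at the foot; wall 5 mm, mouth 56 mm across. Origin: centre of the underside; z up. About 90 g, loose. Can be gripped across the outside.
- lid: Blue silicone lid (rigid): a flange 76 mm across and 4 mm thick, with a plug below it 40 mm across and 5 mm deep that drops into the bowl's mouth, and on top a knob 18 mm across and 20 mm tall (29 mm tall overall). Origin: centre of the plug's underside; z up. Lies plug down on the table; about 50 g. Seated on the bowl, its origin is 40 mm above the bowl's origin.
- shaker_green: Glass shaker with a green twist cap, upright: glass 44 mm across and 66 mm tall, cap 40 mm across on top of it, 85 mm tall overall. Origin: centre of the underside; z up. About 120 g, loose. Belongs in the green ring.
- shaker_yellow: Glass shaker with a yellow twist cap, upright: glass 44 mm across and 66 mm tall, cap 40 mm across on top of it, 85 mm tall overall. Origin: centre of the underside; z up. About 120 g, loose. Belongs in the yellow ring.
- shaker_black: Glass shaker with a black twist cap, upright: glass 44 mm across and 66 mm tall, cap 40 mm across on top of it, 85 mm tall overall. Origin: centre of the underside; z up. About 120 g, loose. Does not belong in the tub.
- bowl_dark: Dark wooden bowl of the same shape and size as the pale one. Origin: centre of the underside; z up. Does not belong in the tub.

How it is judged (in metres and radians):
On the way, in this order (a step that is already met when the one before it is completed fails the run):
1. the pale bowl stands released inside the white ring, still without its lid (horizontal distance between bowl and ring_white below 0.012 m and z of bowl in the frame of ring_white between -0.004 and 0.004 m and angle between bowl's own z axis and vertical below 0.1 rad and linear speed of bowl below 0.02 m/s and angular speed of bowl below 0.2 rad/s and contact force between the fingers and bowl below 0.1 N and horizontal distance between lid and bowl above 0.06 m), for 0.2 s.
2. the blue lid is seated on the bowl in the ring (horizontal distance between bowl and ring_white below 0.012 m and z of bowl in the frame of ring_white between -0.004 and 0.004 m and angle between each of bowl, lid's own z axis and vertical below 0.1 rad and linear speed of each of bowl, lid below 0.02 m/s and angular speed of bowl below 0.2 rad/s and horizontal distance between lid and bowl below 0.01 m and z of lid in the frame of bowl between 0.036 and 0.0435 m), for 0.2 s.
At the end, for the whole second after the job is handed in: Pale bowl upright on the tub floor in the white ring, lid seated flat on it (within 10 mm), green and yellow shakers upright on the floor in their rings (all within 12 mm of centre); dark bowl and black-capped shaker within 20 mm of their start; all released and at rest (all of step 2 and horizontal distance between shaker_green and ring_green below 0.012 m and z of shaker_green in the frame of ring_green between -0.004 and 0.004 m and angle between each of shaker_green, shaker_yellow, bowl_dark, shaker_black's own z axis and vertical below 0.1 rad and linear speed of each of shaker_green, shaker_yellow below 0.02 m/s and angular speed of each of shaker_green, shaker_yellow below 0.2 rad/s and horizontal distance between shaker_yellow and ring_yellow below 0.012 m and z of shaker_yellow in the frame of ring_yellow between -0.004 and 0.004 m and distance of each of bowl_dark, shaker_black from where it was at the start of the episode below 0.02 m); the robot touches nothing.
It fails at once if a look-alike (dark bowl or black-capped shaker) is moved by more than 20 mm (distance of any of bowl_dark, shaker_black from where it was at the start of the episode above 0.02 m).
It fails at once if a shaker is tipped by more than about 35 degrees (angle between any of shaker_green, shaker_yellow, shaker_black's own z axis and vertical above 0.6 rad).
It also fails if it takes over 120 s, if anything falls off the work surface, if the arm or the gripper's body presses on something with over 40 N, if the wrist force passes 120 N, or if a joint passes its speed limit or range.

ROBOT

A 6-joint arm with a two-finger parallel gripper is mounted at the origin on the work surface. World frame = base frame: x ahead of the robot, y to its left, z up, the work surface at z = 0. Lengths are in mm, angles in degrees, forces in N, time in s.
With the tool pointing down it reaches from about 350 to 850 mm from the base axis. Payload 8.1 kg.
Tool frame: the origin (TCP) lies between the finger pads; the fingertips stand 22 mm ahead of it and the grasp point (between the pads) lies 3 mm ahead of it; z points along the fingers, y is the line along which they close (so a half turn about z gives the same grasp; the last joint's range is limited). The gripper opens to 85 mm and grips with 20 to 120 N. Pads are 22 mm wide; open, the fingers measure 114 mm over their backs; the gripper's body (76 mm by 85 mm) begins 54 mm behind the grasp point. The pads swing forward as they close: fully open they stand 13 mm farther back than shut.
Start: joints at [-71.585, 7.471, 85.268, -0, 87.261, -4.893], TCP at [237.423, -551.031, 225.692] pointing down, gripper open.
Joint ranges: [-169.43, 169.43], [-51.17, 129.36], [1.28, 143.12], [-76.62, 256.62], [0, 156.53], [-152.29, 152.29]. Speed limits (degrees/s): [136.94, 136.94, 159.86, 180, 180, 180].

INTERFACE

Orientations are given as [roll, pitch, yaw] about the fixed x, y, z axes, in that order (R = Rz(yaw) Ry(pitch) Rx(roll)).
In Python, from bench import r, vision gives the robot as it stands.
- The arm moves only by the tool step_arm, never from a script. Its argument "targets" is a list that holds one entry, the list of rows, each a list of 6 numbers: the shift along the world's x, y, z in mm, then the turn, a rotation vector about the world's x, y, z in rad. In form: [[[x, y, z, rx, ry, rz], ...]]. A call has 1 to 12 rows; each row is the pose to reach, as a shift and turn from the pose commanded when the call began; what a row does not reach only later rows make up. A row lasts 1/12 s, in which the tool goes at most 41.7 mm and 7.16 degrees, less where a joint would pass 70% of its speed; a pose out of reach is approached as far as the arm can. A call with a gripper value outside its range is refused whole. "fingers" is the gripper's target within -1 to 1 (shut at 1, half-way at 0, fully open at -1), set as the call begins (left out, the last holds). The fingers move at their own pace and stop on an object; "newtons" is the grip in N (left out, the last holds). Time passes only in rows, so rows that repeat a pose let the fingers close. It gives the time, the measured TCP pose, the force, the opening and the grip force at its end, in the units of the state.
- r.sense(): the state, without advancing time (a new reading comes with each control period).
- vision.snapshot(name): name is "side" or "top"; returns a dict with "img" (420x560x3 uint8, blue, green, red), "mtx" (3x3 intrinsics, pixels), "eye" and "attitude" of the camera in the world. Camera axes: x right, y up, looking along -z (the intrinsics and any distortion apply to the point x, -y, -z); pixel columns grow to the right and rows downward; lengths in mm; the calibration is good to about 2 mm. A picture is of the moment at which its call begins. There is no depth.
- r.hand_in(): hands the job in; it is judged then, once.
The state is a dict: "time": time; "joint_pos": joint angles; "qd": joint speeds; "joint_efforts": joint torques, N m; "tool_pos": TCP position; "tcp_rot": TCP orientation; "ft_force": force on the tool from outside, world axes, zero at the start; "wrist_torque": the same for the moment, N m; "finger_gap": finger opening in mm; "grip_force": force on a finger pad.
Only numpy, scipy, OpenCV 4.12 (cv2) and the standard library are available. Lean on these libraries where they do the work, as an engineer would, in place of code of your own. Each camera call takes 0.05 s, during which the arm holds its last target. There are 200 camera calls.

## Working session

There is one attempt and no reset: what is moved stays moved. The work goes in short steps, Python scripts to look and compute and a tool call to move; the robot and the scene stay as the last step left them, time stands still between calls to the robot, and variables do not carry over. Pictures are saved under pics/ and viewed, at most 14 in all, crops included, and the job is handed in when it is done.

Besides the shell and the picture viewer there is one more tool, called after "Call:" as name([rows], argument=value, ...), one row to a line, values as JSON. step_arm: Moves the arm, as the interface text tells. Its arguments: {"type":"object","properties":{"targets":{"type":"array"},"fingers":{"type":"number"},"newtons":{"type":"number"}},"required":["targets"]}

```bash
ls; mkdir -p pics; python3 - <<'E'
from bench import r, vision
import cv2
for n in ("top","side"):
    s=vision.snapshot(n); cv2.imwrite(f"pics/{n}0.png",s["img"])
    print(n,s["mtx"],s["eye"],s["attitude"],[k for k in s])
print(r.sense())
E
```

```text
pics
top [[442.45408722   0.         282.79040954]
 [  0.         442.45408722 202.14450814]
 [  0.           0.           1.        ]] [451.76928345 -15.19890734 900.6594746 ] [  4.66144873  -0.66391618 -89.10604161] ['img', 'mtx', 'eye', 'attitude']
side [[431.82176184   0.         286.28286531]
 [  0.         431.82176184 212.65065255]
 [  0.           0.           1.        ]] [ 499.34113577 -673.9928158   804.1713546 ] [ 4.07066006e+01  1.39478369e-02 -2.44903753e+00] ['img', 'mtx', 'eye', 'attitude']
{'time': 0.1, 'joint_pos': array([-7.15845032e+01,  7.51216078e+00,  8.53232814e+01,  3.88462022e-04,
        8.72619388e+01, -4.89187101e+00]), 'qd': array([ 0.01347996, -0.08552138, -0.16043696, -0.07006194,  0.07053011,
        0.09296788]), 'joint_efforts': array([ 1.50498872e-03, -5.70948851e+01, -5.01944375e+01, -1.13077740e-04,
        8.19192384e-03, -2.55553795e-05]), 'tool_pos': array([ 237.27111412, -550.5380639 ,  224.7326425 ]), 'tcp_rot': array([-1.79903007e+02, -8.69078454e-03,  2.33073416e+01]), 'ft_force': array([-0.11562438, -0.10647059,  0.23586741]), 'wrist_torque': array([-0.0262939 , -0.04503532,  0.01164488]), 'grip_force': 0.0, 'finger_gap': 85.4969910246179}
```

View pics/top0.png

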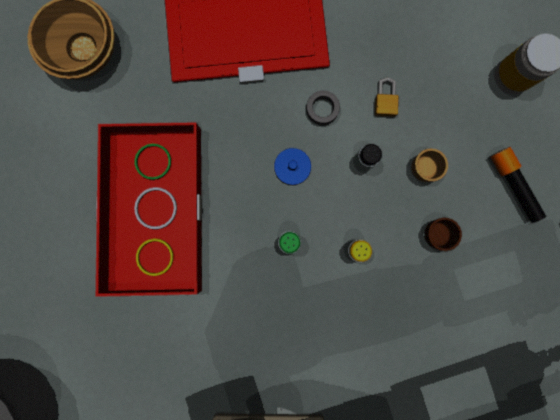

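View pics/side0.png

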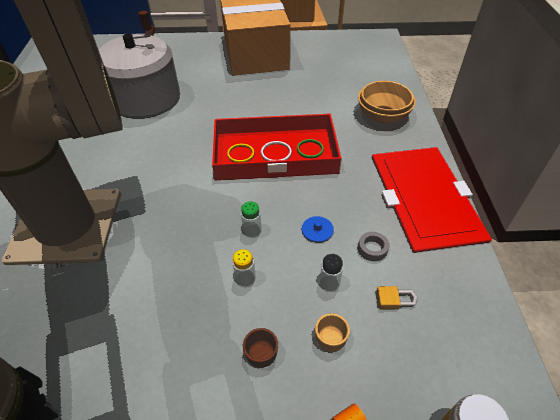

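Top view: the tub is at left, with green (153,161), white (155,208) and yellow (154,257) rings. The lid is at (293,166), green cap (289,243), yellow cap (360,251), black cap (370,155), pale bowl (430,165) and dark bowl (442,234). The side view shows the same layout.

```bash
cat > loc.py <<'E'
from bench import r, vision
import cv2, numpy as np
from scipy.spatial.transform import Rotation as R
from scipy.optimize import least_squares
def project(s,P):
    A=R.from_euler('xyz',s["attitude"],degrees=True).as_matrix()
    c=(np.atleast_2d(P)-s["eye"])@A
    p=np.c_[c[:,0],-c[:,1],-c[:,2]]@s["mtx"].T
    return p[:,:2]/p[:,2:]
T=np.linspace(0,2*np.pi,48,endpoint=False)
def hullc(pts):
    h=cv2.convexHull(pts.astype(np.float32)); m=cv2.moments(h); return np.array([m["m10"]/m["m00"],m["m01"]/m["m00"]]),m["m00"]
def model(s,xy,circ):
    return hullc(project(s,np.vstack([np.c_[xy[0]+d/2*np.cos(T),xy[1]+d/2*np.sin(T),0*T+z] for z,d in circ])))
# name: (hsv lo, hi, [(z,diam)...])
OBJ={"green":((45,120,50),(80,255,255),[(66,40),(85,40)]),
"yellow":((24,150,80),(34,255,255),[(66,40),(85,40)]),
"ring_green":((45,120,30),(85,255,255),[(13,74)]),
"ring_yellow":((22,120,80),(36,255,255),[(13,74)]),
"ring_white":((0,0,110),(180,70,255),[(13,84)]),
"lid":((105,120,50),(125,255,255),[(5,76),(9,76)]),
"bowl":((8,60,60),(22,255,255),[(0,52),(10,60),(45,66)]),
"dark":((0,60,10),(12,255,120),[(0,52),(10,60),(45,66)]),
"black":((0,0,0),(180,255,45),[(66,40),(85,40)])}
def measure(s,name,guess,dz=0,win=None):
    lo,hi,circ=OBJ[name]; circ=[(z+dz,d) for z,d in circ]
    c,a=model(s,guess,circ); w=win or int(np.sqrt(a)*.5+14)
    x0,y0=np.maximum((c-w).astype(int),0); x1,y1=(c+w).astype(int)
    hsv=cv2.cvtColor(s["img"],cv2.COLOR_BGR2HSV)[y0:y1,x0:x1]
    m=cv2.inRange(hsv,lo,hi)
    if not name.startswith("ring"):
        n,l,st,_=cv2.connectedComponentsWithStats(m); 
        if n<2: return None
        m=(l==1+np.argmax(st[1:,4])).astype(np.uint8)
    p=cv2.findNonZero(m)
    if p is None: return None
    p=p[:,0].astype(float)
    # pixel squares hull
    q=np.vstack([p+[x0+i,y0+j] for i in(-.5,.5) for j in(-.5,.5)])
    oc,oa=hullc(q)
    f=least_squares(lambda v:model(s,v,circ)[0]-oc,guess)
    return f.x.round(1),round(oa/model(s,f.x,circ)[1],2)
def ray(s,uv,z):
    f=least_squares(lambda v:project(s,[v[0],v[1],z])[0]-uv,[500,0]); return f.x
E
python3 - <<'E'
from loc import *
t=vision.snapshot("top"); s=vision.snapshot("side")
px={"green":(289,243,80),"yellow":(360,251,80),"ring_green":(153,161,13),"ring_yellow":(154,257,13),"ring_white":(155,208,13),"lid":(293,166,9),"bowl":(430,165,40),"dark":(442,234,40),"black":(370,155,80)}
for n,(u,v,z) in px.items():
    g=ray(t,(u,v),z); print(n,g.round(),measure(t,n,g),measure(s,n,g))
for uv in [(98,125),(201,125),(201,294),(97,294)]: print(ray(t,uv,55).round())
E
```

```text
green [443. -36.] (array([445. , -36.5]), 0.95) (array([444.7, -34.6]), 0.68)
yellow [ 431. -168.] (array([ 431.5, -170.9]), 0.82) (array([ 430.4, -160.5]), 0.59)
ring_green [603. 239.] (array([603.3, 240.4]), 0.99) (array([603.2, 239.7]), 1.09)
ring_yellow [411. 230.] (array([411.3, 229.5]), 1.0) (array([411.6, 229.6]), 1.06)
ring_white [508. 232.] (array([508.9, 231.9]), 1.0) (array([511.2, 221.3]), 1.5)
lid [599. -44.] (array([599., -44.]), 1.02) (array([599. , -41.1]), 1.02)
bowl [ 600. -313.] (array([ 602.8, -317.3]), 0.93) (array([ 600.9, -312.5]), 1.03)
dark [ 465. -335.] (array([ 465.2, -339.6]), 0.97) (array([ 465.1, -337.3]), 0.99)
black [ 611. -186.] (array([ 612.2, -187.5]), 0.98) (array([ 612. , -188.1]), 0.85)
[665. 336.]
[668. 137.]
[345. 127.]
[342. 322.]
```

Call:
step_arm([
  [[30, 20, 0, 0, 0, -0.05], [60, 40, 0, 0, 0, -0.1], [95, 61, 0, 0, 0, -0.15], [130, 84, 0, 0, 0, -0.2], [165, 107, 0, 0, 0, -0.25], [200, 130, 0, 0, 0, -0.3], [235, 152, 0, 0, 0, -0.35], [270, 175, 0, 0, 0, -0.407], [305, 197, -10, 0, 0, -0.407], [335, 217, -20, 0, 0, -0.407], [355, 230, -30, 0, 0, -0.407], [364.6, 236, -40, 0, 0, -0.407]],
], fingers=-1, newtons=30)

```text
time: 1.2
tool_pos: [604.5, -312.1, 184.6]
tcp_rot: [-179.9, -0.0, 0.2]
ft_force: [-0.0, -0.2, -0.3]
finger_gap: 85.5
grip_force: 0.0
```

Call:
step_arm([
  [[0, 0, -25, 0, 0, 0], [0, 0, -55, 0, 0, 0], [0, 0, -85, 0, 0, 0], [0, 0, -110, 0, 0, 0], [0, 0, -130, 0, 0, 0], [0, 0, -145, 0, 0, 0], [0, 0, -154, 0, 0, 0], [0, 0, -158, 0, 0, 0], [0, 0, -158, 0, 0, 0]],
])

```text
time: 1.95
tool_pos: [601.6, -315.2, 27.2]
tcp_rot: [-180.0, 0.0, -0.0]
ft_force: [0.1, -0.3, 0.2]
finger_gap: 85.3
grip_force: 0.0
```

Call:
step_arm([
  [[0, 0, 0, 0, 0, 0], [0, 0, 0, 0, 0, 0], [0, 0, 0, 0, 0, 0], [0, 0, 0, 0, 0, 0], [0, 0, 0, 0, 0, 0], [0, 0, 0, 0, 0, 0], [0, 0, 0, 0, 0, 0], [0, 0, 0, 0, 0, 0], [0, 0, 0, 0, 0, 0], [0, 0, 0, 0, 0, 0]],
], fingers=1, newtons=30)

```text
time: 2.78
tool_pos: [603.4, -315.7, 30.2]
tcp_rot: [179.9, -0.2, -0.0]
ft_force: [-1.1, 0.9, 6.2]
finger_gap: 62.5
grip_force: 33.5
```

Call:
step_arm([
  [[0, 0, 5, 0, 0, 0], [0, 0, 15, 0, 0, 0], [0, 0, 30, 0, 0, 0], [0, 0, 50, 0, 0, 0], [0, 0, 75, 0, 0, 0], [0, 0, 100, 0, 0, 0], [0, 0, 120, 0, 0, 0], [0, 0, 132, 0, 0, 0], [0, 0, 132, 0, 0, 0], [0, 0, 132, 0, 0, 0]],
])

```text
time: 3.62
tool_pos: [602.5, -315.3, 160.8]
tcp_rot: [179.9, -0.1, -0.0]
ft_force: [0.2, -1.1, -2.1]
finger_gap: 62.3
grip_force: 33.1
```

```bash
python3 - <<'E'
from loc import *
s=vision.snapshot("side");cv2.imwrite("pics/s1.png",cv2.resize(s["img"][150:420,200:480],None,fx=2,fy=2))
print(r.sense())
E
```

```text
{'time': 3.6667, 'joint_pos': array([-3.19448406e+01,  2.16901064e+01,  7.56418578e+01, -1.25479062e-03,
        8.27182503e+01,  5.80680200e+01]), 'qd': array([-0.07519166,  1.38267068,  1.41028091, -0.00609156, -0.02493305,
       -0.03801918]), 'joint_efforts': array([ 1.32485191e-02, -7.21336126e+01, -5.20277023e+01, -9.75198855e-04,
       -1.24166728e-02, -8.03995181e-05]), 'tool_pos': array([ 601.64728703, -314.81787776,  158.94644125]), 'tcp_rot': array([-1.79974497e+02,  4.32741174e-02, -1.26914018e-02]), 'ft_force': array([-0.38541641, -0.07812393, -1.63157548]), 'wrist_torque': array([ 0.03195728,  0.00382222, -0.02833501]), 'grip_force': 33.05861063202393, 'finger_gap': 62.54143233999922}
```

View pics/s1.png

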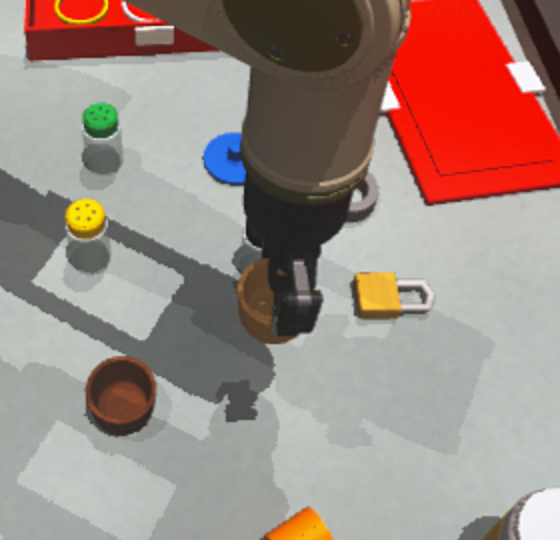

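The bowl is held clear of the table at crop (270,300) and looks upright, but it seems shifted left (−x) of the finger at (298,300). I'll check this by overlaying the model.

```bash
python3 - <<'E'
from loc import *
s=vision.snapshot("side"); im=s["img"].copy()
hsv=cv2.cvtColor(im,cv2.COLOR_BGR2HSV)
z0=131
p=[]
for x,col in((602,(0,255,0)),(590,(255,0,255))):
    P=np.vstack([np.c_[x+d/2*np.cos(T),-315+d/2*np.sin(T),0*T+z+z0] for z,d in OBJ["bowl"][2]])
    h=cv2.convexHull(project(s,P).astype(np.float32)).round().astype(int); cv2.polylines(im,[h],True,col,1); print(x,h[:,0].min(0),h[:,0].max(0))
for u,v,c in[]:pass
t=vision.snapshot("top"); im2=t["img"].copy()
P=np.vstack([np.c_[602+d/2*np.cos(T),-315+d/2*np.sin(T),0*T+z+z0] for z,d in OBJ["bowl"][2]])
h2=cv2.convexHull(project(t,P).astype(np.float32)).round().astype(int); cv2.polylines(im2,[h2],True,(0,255,0),1)
c=h2[:,0].mean(0).astype(int)
a=cv2.resize(im[260:360,290:390],(400,400),interpolation=2); 
b=cv2.resize(im2[c[1]-50:c[1]+50,c[0]-50:c[0]+50],(400,400),interpolation=2)
cv2.imwrite("pics/s2.png",np.hstack([a,b]))
E
```

```text
602 [319 277] [359 321]
590 [312 277] [352 321]
```

View pics/s2.png

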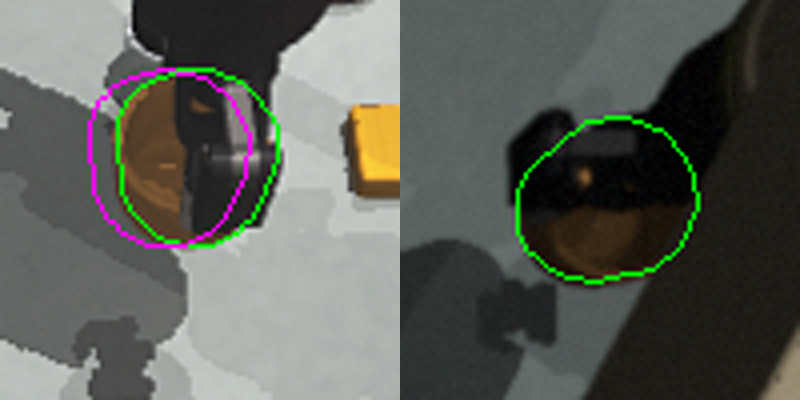

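The overlay shows the bowl within about 1 mm of the commanded x = 602, upright, with its bottom near z = 131. Next I'll carry it to the white ring.

Call:
step_arm([
  [[-2, 10, 0, 0, 0, 0], [-5, 30, 0, 0, 0, 0], [-10, 60, 0, 0, 0, 0], [-17, 97, 0, 0, 0, 0], [-23, 135, 0, 0, 0, 0], [-30, 174, 0, 0, 0, 0], [-36, 213, 0, 0, 0, 0], [-43, 252, 0, 0, 0, 0], [-49, 291, 0, 0, 0, 0], [-56, 330, 0, 0, 0, 0], [-63, 369, 0, 0, 0, 0], [-69, 408, 0, 0, 0, 0]],
])

```text
time: 4.77
tool_pos: [531.1, 95.2, 158.6]
tcp_rot: [-180.0, 0.1, -0.0]
ft_force: [1.3, 0.3, -1.0]
finger_gap: 62.8
grip_force: 33.1
```

Call:
step_arm([
  [[-7, 38, 0, 0, 0, 0], [-13, 75, 0, 0, 0, 0], [-18, 105, 0, 0, 0, 0], [-21, 124, 0, 0, 0, 0], [-23, 134, 0, 0, 0, 0], [-24, 139, 0, 0, 0, 0], [-24, 139, -10, 0, 0, 0], [-24, 139, -25, 0, 0, 0], [-24, 139, -45, 0, 0, 0], [-24, 139, -65, 0, 0, 0], [-24, 139, -80, 0, 0, 0], [-24, 139, -90, 0, 0, 0]],
])

```text
time: 5.77
tool_pos: [507.7, 229.8, 66.5]
tcp_rot: [179.9, 0.2, -0.1]
ft_force: [0.1, -0.9, -0.9]
finger_gap: 62.6
grip_force: 33.1
```

Call:
step_arm([
  [[0, 0, -8, 0, 0, 0], [0, 0, -15, 0, 0, 0], [0, 0, -20, 0, 0, 0], [0, 0, -24, 0, 0, 0], [0, 0, -27, 0, 0, 0], [0, 0, -30, 0, 0, 0], [0, 0, -31, 0, 0, 0], [0, 0, -31, 0, 0, 0]],
])

```text
time: 6.43
tool_pos: [509.0, 232.1, 38.7]
tcp_rot: [-180.0, -0.0, -0.0]
ft_force: [-0.3, 0.1, -0.4]
finger_gap: 62.7
grip_force: 33.1
```

Call:
step_arm([
  [[0, 0, -1, 0, 0, 0], [0, 0, -2, 0, 0, 0], [0, 0, -3, 0, 0, 0], [0, 0, -4, 0, 0, 0], [0, 0, -4, 0, 0, 0], [0, 0, -4, 0, 0, 0]],
])

```text
time: 6.93
tool_pos: [509.2, 232.1, 35.2]
tcp_rot: [-180.0, -0.0, -0.0]
ft_force: [-1.9, -0.7, 4.8]
finger_gap: 62.8
grip_force: 33.6
```

Call:
step_arm([
  [[0, 0, 0, 0, 0, 0], [0, 0, 0, 0, 0, 0], [0, 0, 0, 0, 0, 0], [0, 0, 0, 0, 0, 0], [0, 0, 0, 0, 0, 0], [0, 0, 0, 0, 0, 0]],
], fingers=-1)

```text
time: 7.43
tool_pos: [509.0, 231.9, 34.6]
tcp_rot: [180.0, 0.0, -0.0]
ft_force: [0.6, 0.4, -1.5]
finger_gap: 85.2
grip_force: 0.0
```

Call:
step_arm([
  [[0, 0, 5, 0, 0, 0], [0, 0, 15, 0, 0, 0], [0, 0, 30, 0, 0, 0], [0, 0, 55, 0, 0, 0], [0, 0, 85, 0, 0, 0], [0, 0, 115, 0, 0, 0], [10, -30, 130, 0, 0, 0], [22, -70, 135, 0, 0, 0], [35, -110, 135, 0, 0, 0], [48, -150, 135, 0, 0, 0], [60, -190, 135, 0, 0, 0], [72, -228, 135, 0, 0, 0]],
])

```text
time: 8.43
tool_pos: [581.6, 2.0, 171.3]
tcp_rot: [180.0, -0.1, 0.0]
ft_force: [-0.1, 0.1, -0.1]
finger_gap: 85.6
grip_force: 0.0
```

```bash
python3 - <<'E'
from loc import *
t=vision.snapshot("top"); s=vision.snapshot("side")
print(measure(s,"lid",(599,-42)),measure(t,"lid",(599,-42)),measure(t,"bowl",(509,232),5),measure(s,"bowl",(509,232),5), r.sense()["tool_pos"])
cv2.imwrite("pics/p3.png",np.hstack([cv2.resize(t["img"][110:310,80:280],(400,400)),cv2.resize(s["img"][100:200,200:350],(400,267))[:,:].copy() if 0 else cv2.resize(s["img"][90:210,210:330],(400,400))]))
E
```

```text
(array([599.4, -41.8]), 1.0) (array([587.2, -42.3]), 0.57) (array([512. , 239.8]), 1.01) (array([506.2, 232.2]), 1.02) [582.48658614  -1.94549646 171.11717239]
```

View pics/p3.png

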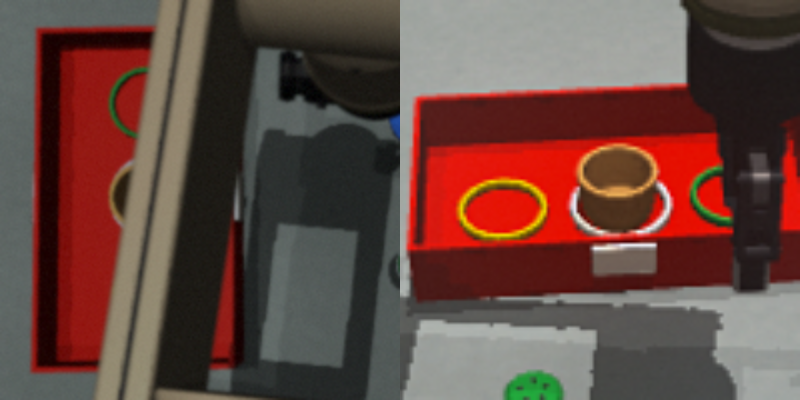

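The bowl stands upright in the white ring at right-panel (618,190). Before gripping the knob, I'll check the fingertip height using the earlier picture's geometry.

```bash
python3 - <<'E'
from loc import *
s=vision.snapshot("side")
for y in(-350,-362):
  for z in(125,131,137,143): print(y,z,project(s,[602,y,z+0.])[0].round(1))
# now, open fingers at TCP (581,4,169.7): near finger tip at y~4-45..-57
for y in(4-43,4-57):
  for z in(137,147,157): print("now",y,z,project(s,[581,y,z+0.])[0].round(1))
E
```

```text
-350 125 [338.9 327.7]
-350 131 [339.3 326.1]
-350 137 [339.6 324.5]
-350 143 [340.  322.8]
-362 125 [339.8 334.4]
-362 131 [340.2 332.8]
-362 137 [340.5 331.2]
-362 143 [340.9 329.6]
now -39 137 [311.9 190. ]
now -39 147 [312.1 186.7]
now -39 157 [312.3 183.4]
now -53 137 [312.4 194.7]
now -53 147 [312.6 191.5]
now -53 157 [312.8 188.2]
```

Call:
step_arm([
  [[5, -10, -5, 0, 0, 0], [10, -25, -20, 0, 0, 0], [15, -38, -40, 0, 0, 0], [18, -46.5, -60, 0, 0, 0], [18, -46.5, -80, 0, 0, 0], [18, -46.5, -95, 0, 0, 0], [18, -46.5, -105, 0, 0, 0], [18, -46.5, -110, 0, 0, 0]],
])

```text
time: 9.25
tool_pos: [597.9, -41.3, 57.8]
tcp_rot: [-180.0, 0.1, 0.1]
ft_force: [-0.1, -0.5, -0.3]
finger_gap: 85.4
grip_force: 0.0
```

Call:
step_arm([
  [[0, 0, -8, 0, 0, 0], [0, 0, -16, 0, 0, 0], [0, 0, -22, 0, 0, 0], [0, 0, -24.7, 0, 0, 0], [0, 0, -24.7, 0, 0, 0]],
])

```text
time: 9.67
tool_pos: [598.6, -42.4, 34.4]
tcp_rot: [-180.0, 0.0, -0.0]
ft_force: [-0.7, 0.3, -0.5]
finger_gap: 85.2
grip_force: 0.0
```

Call:
step_arm([
  [[0, 0, 0, 0, 0, 0], [0, 0, 0, 0, 0, 0], [0, 0, 0, 0, 0, 0], [0, 0, 0, 0, 0, 0], [0, 0, 0, 0, 0, 0], [0, 0, 0, 0, 0, 0], [0, 0, 0, 0, 0, 0], [0, 0, 0, 0, 0, 0], [0, 0, 0, 0, 0, 0], [0, 0, 0, 0, 0, 0], [0, 0, 0, 0, 0, 0], [0, 0, 0, 0, 0, 0]],
], fingers=1, newtons=40)

```text
time: 10.67
tool_pos: [599.0, -42.5, 35.0]
tcp_rot: [-180.0, 0.0, -0.0]
ft_force: [-0.0, 0.2, 0.7]
finger_gap: 0.0
grip_force: 0.0
```

```bash
python3 - <<'E'
from loc import *
s=vision.snapshot("side"); t=vision.snapshot("top")
print(measure(s,"lid",(599,-42)))
print(project(s,[599,-42.5,29.]),project(t,[599,-42.5,29.]))
cv2.imwrite("pics/p4.png",np.hstack([cv2.resize(s["img"][170:270,260:360],(400,400)),cv2.resize(t["img"][120:220,240:340],(400,400))]))
E
```

```text
(array([599.5, -41.6]), 0.98)
[[317.64909016 223.01417099]] [[292.58012491 164.25656445]]
```

View pics/p4.png

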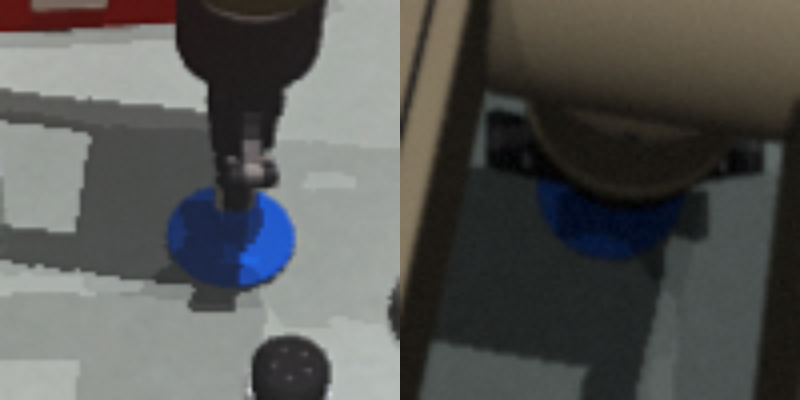

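The side panel shows the closed fingertips at crop (233,205), right at knob-top height, so they shut above the knob. The lid hasn't moved. The real tips are therefore about 6 mm ahead of the TCP when shut, less than the stated 22 mm. I'll reopen and go 15 mm lower.

Call:
step_arm([
  [[0, 0, 0, 0, 0, 0], [0, 0, 0, 0, 0, 0], [0, 0, 0, 0, 0, 0], [0, 0, 0, 0, 0, 0], [0, 0, 0, 0, 0, 0], [0, 0, 0, 0, 0, 0], [0, 0, 0, 0, 0, 0], [0, 0, 0, 0, 0, 0], [0, 0, -5, 0, 0, 0], [0, 0, -10, 0, 0, 0], [0, 0, -15, 0, 0, 0], [0, 0, -15, 0, 0, 0]],
], fingers=-1)

```text
time: 11.77
tool_pos: [597.7, -42.3, 18.1]
tcp_rot: [-180.0, 0.1, -0.0]
ft_force: [0.5, -0.5, -0.4]
finger_gap: 85.4
grip_force: 0.0
```

Call:
step_arm([
  [[0, 0, 0, 0, 0, 0], [0, 0, 0, 0, 0, 0], [0, 0, 0, 0, 0, 0], [0, 0, 0, 0, 0, 0], [0, 0, 0, 0, 0, 0], [0, 0, 0, 0, 0, 0], [0, 0, 0, 0, 0, 0], [0, 0, 0, 0, 0, 0], [0, 0, 0, 0, 0, 0], [0, 0, 0, 0, 0, 0], [0, 0, 0, 0, 0, 0]],
], fingers=1, newtons=40)

```text
time: 12.68
tool_pos: [599.3, -42.6, 20.4]
tcp_rot: [180.0, -0.0, -0.0]
ft_force: [-1.0, 0.5, 6.3]
finger_gap: 14.2
grip_force: 39.3
```

Call:
step_arm([
  [[0, 0, 3, 0, 0, 0], [0, 0, 8, 0, 0, 0], [0, 0, 16, 0, 0, 0], [0, 0, 28, 0, 0, 0], [0, 0, 44, 0, 0, 0], [0, 0, 64, 0, 0, 0], [0, 0, 85, 0, 0, 0], [0, 0, 105, 0, 0, 0], [0, 0, 120, 0, 0, 0], [0, 0, 130, 0, 0, 0], [0, 0, 130, 0, 0, 0]],
])

```text
time: 13.6
tool_pos: [601.0, -42.8, 154.0]
tcp_rot: [179.9, -0.3, -0.0]
ft_force: [-0.6, -1.1, 0.3]
finger_gap: 14.1
grip_force: 39.0
```

```bash
python3 - <<'E'
from loc import *
s=vision.snapshot("side"); t=vision.snapshot("top")
b=measure(s,"bowl",(509,232),5); print(b)
for z in (125,128,130,132,134): print(z,measure(s,"lid",(599,-42),z),measure(t,"lid",(599,-42),z))
u=project(s,[599,-42,140.])[0].astype(int)
cv2.imwrite("pics/p5.png",np.hstack([cv2.resize(s["img"][u[1]-60:u[1]+60,u[0]-60:u[0]+60],(400,400)),cv2.resize(s["img"][90:210,210:330],(400,400))]))
E
```

```text
(array([505.8, 231.8]), 1.03)
125 (array([601.9, -40.6]), 0.97) (array([574.7, -38.2]), 0.15)
128 (array([602.1, -39.1]), 0.97) (array([574.2, -38.3]), 0.15)
130 (array([601.6, -41.5]), 0.96) (array([573.9, -39. ]), 0.14)
132 (array([601.5, -42.1]), 0.96) (array([573.6, -38.5]), 0.14)
134 (array([601.3, -42.8]), 0.96) (array([573.4, -39.5]), 0.14)
```

View pics/p5.png

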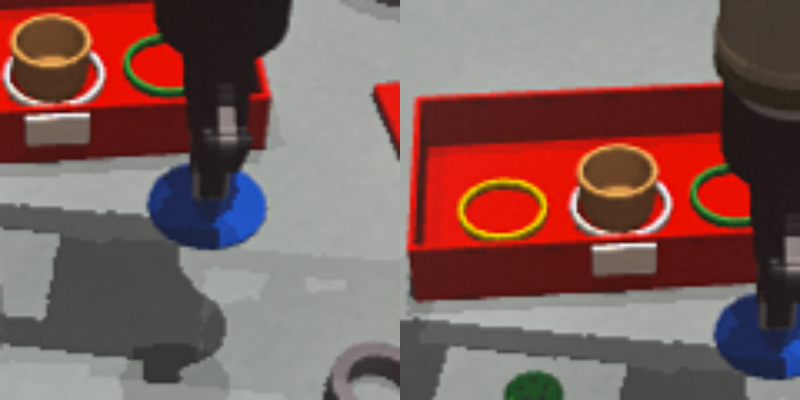

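The lid hangs level from the knob at left-panel (208,205), and the bowl stands in the ring at right-panel (618,190). From the side camera the bowl is at about (506,232), so I'll take the lid there.

Call:
step_arm([
  [[-3, 8, 0, 0, 0, 0], [-8, 25, 0, 0, 0, 0], [-17, 50, 0, 0, 0, 0], [-28, 82, 0, 0, 0, 0], [-40, 118, 0, 0, 0, 0], [-53, 156, 0, 0, 0, 0], [-65, 194, 0, 0, 0, 0], [-75, 224, 0, 0, 0, 0], [-83, 246, 0, 0, 0, 0], [-88, 262, 0, 0, 0, 0], [-91.5, 271, 0, 0, 0, 0], [-92.5, 274.5, 0, 0, 0, 0]],
])

```text
time: 14.7
tool_pos: [504.9, 233.3, 148.6]
tcp_rot: [180.0, 0.1, 0.1]
ft_force: [0.2, -0.3, 0.0]
finger_gap: 14.1
grip_force: 39.0
```

Call:
step_arm([
  [[0, 0, -5, 0, 0, 0], [0, 0, -15, 0, 0, 0], [0, 0, -30, 0, 0, 0], [0, 0, -45, 0, 0, 0], [0, 0, -58, 0, 0, 0], [0, 0, -66, 0, 0, 0], [0, 0, -70, 0, 0, 0], [0, 0, -70, 0, 0, 0], [0, 0, -70, 0, 0, 0]],
])

```text
time: 15.45
tool_pos: [506.8, 231.8, 80.2]
tcp_rot: [-180.0, -0.0, -0.0]
ft_force: [0.0, 0.3, -0.7]
finger_gap: 14.2
grip_force: 39.0
```

```bash
python3 - <<'E'
from loc import *
s=vision.snapshot("side"); 
z=r.sense()["tool_pos"][2]-20
print(r.sense()["tool_pos"],measure(s,"lid",(506,232),z),measure(s,"lid",(506,232),z-3))
cv2.imwrite("pics/p6.png",cv2.resize(s["img"][90:190,220:320],(500,500)))
E
```

```text
[507.13505465 232.00048721  80.70767047] (array([507.1, 230.8]), 0.94) (array([507.2, 234.5]), 0.95)
```

View pics/p6.png

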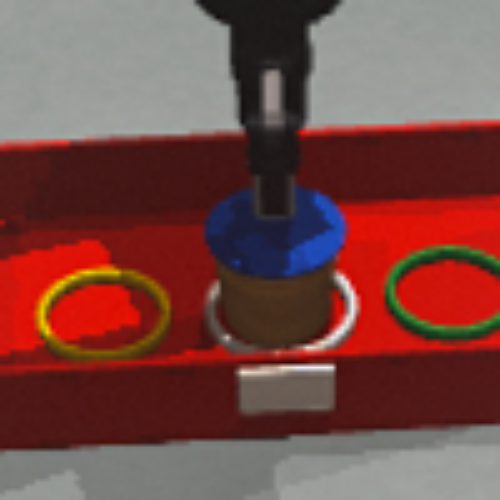

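The lid sits centred above the bowl at (275,230), with the rim just below it. Lowering now.

Call:
step_arm([
  [[0, 0, -3, 0, 0, 0], [0, 0, -6, 0, 0, 0], [0, 0, -9, 0, 0, 0], [0, 0, -11, 0, 0, 0], [0, 0, -13, 0, 0, 0], [0, 0, -14.5, 0, 0, 0], [0, 0, -14.5, 0, 0, 0]],
])

```text
time: 16.08
tool_pos: [506.7, 232.0, 65.9]
tcp_rot: [-180.0, -0.0, -0.0]
ft_force: [-0.8, -0.3, 2.6]
finger_gap: 14.4
grip_force: 39.6
```

Contact force has just risen at the expected seating height (65.5). I'll release and back off.

Call:
step_arm([
  [[0, 0, -0.5, 0, 0, 0], [0, 0, -0.5, 0, 0, 0], [0, 0, -0.5, 0, 0, 0], [0, 0, -0.5, 0, 0, 0], [0, 0, -0.5, 0, 0, 0], [0, 0, -0.5, 0, 0, 0], [0, 0, -0.5, 0, 0, 0], [0, 0, -0.5, 0, 0, 0], [0, 0, -0.5, 0, 0, 0], [0, 0, -0.5, 0, 0, 0]],
], fingers=-1)

```text
time: 16.92
tool_pos: [506.5, 231.9, 65.0]
tcp_rot: [-180.0, 0.0, -0.0]
ft_force: [-0.0, 0.8, -0.1]
finger_gap: 85.1
grip_force: 0.0
```

Call:
step_arm([
  [[0, 0, 5, 0, 0, 0], [0, 0, 15, 0, 0, 0], [0, 0, 35, 0, 0, 0], [0, 0, 65, 0, 0, 0], [0, 0, 95, 0, 0, 0], [-5, -25, 115, 0, 0, 0], [-15, -60, 115, 0, 0, 0], [-25, -100, 115, 0, 0, 0], [-35, -140, 115, 0, 0, 0], [-45, -180, 115, 0, 0, 0], [-55, -220, 115, 0, 0, 0], [-62, -258, 115, 0, 0, 0]],
])

```text
time: 17.92
tool_pos: [443.7, -27.8, 181.3]
tcp_rot: [180.0, -0.1, 0.0]
ft_force: [0.9, -0.6, 0.4]
finger_gap: 85.3
grip_force: 0.0
```

```bash
python3 - <<'E'
from loc import *
s=vision.snapshot("side"); t=vision.snapshot("top")
print(r.sense()["tool_pos"],measure(s,"lid",(506,232),45),measure(t,"lid",(506,232),45))
print(measure(s,"yellow",(431,-168),0,),measure(s,"green",(445,-36)))
cv2.imwrite("pics/p7.png",cv2.resize(s["img"][90:310,180:400],(600,600)))
E
```

```text
[443.90505345 -31.01301099 181.35717371] (array([506.8, 232.2]), 0.98) (array([506.4, 228.9]), 0.99)
(array([ 436.7, -162.4]), 0.33) (array([445.9, -36. ]), 0.82)
```

View pics/p7.png

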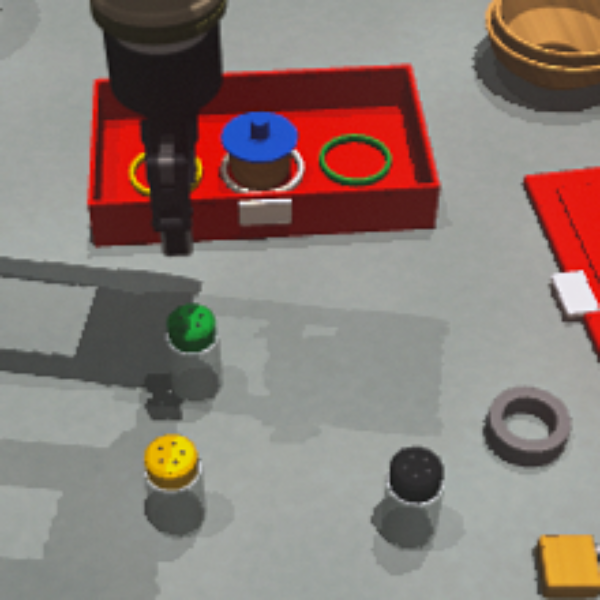

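The lid is flat on the bowl at picture (260,135), measured at (506.8,232.2), right over the bowl. Green shaker next, at (445,−36).

Call:
step_arm([
  [[0, -5, -10, 0, 0, 0], [0.5, -10, -30, 0, 0, 0], [0.5, -10, -55, 0, 0, 0], [0.5, -10, -80, 0, 0, 0], [0.5, -10, -102, 0, 0, 0], [0.5, -10, -118, 0, 0, 0], [0.5, -10, -130, 0, 0, 0], [0.5, -10, -137, 0, 0, 0], [0.5, -10, -138, 0, 0, 0], [0.5, -10, -138, 0, 0, 0]],
])

```text
time: 18.85
tool_pos: [445.0, -35.3, 41.8]
tcp_rot: [-180.0, 0.0, 0.1]
ft_force: [-0.1, 0.6, 1.0]
finger_gap: 85.7
grip_force: 0.0
```

Call:
step_arm([
  [[0, 0, 0, 0, 0, 0], [0, 0, 0, 0, 0, 0], [0, 0, 0, 0, 0, 0], [0, 0, 0, 0, 0, 0], [0, 0, 0, 0, 0, 0], [0, 0, 0, 0, 0, 0], [0, 0, 0, 0, 0, 0], [0, 0, 0, 0, 0, 0], [0, 0, 0, 0, 0, 0], [0, 0, 0, 0, 0, 0]],
], fingers=1, newtons=40)

```text
time: 19.68
tool_pos: [446.0, -36.0, 43.1]
tcp_rot: [-180.0, -0.1, -0.0]
ft_force: [0.0, 0.8, 6.0]
finger_gap: 42.3
grip_force: 40.5
```

Call:
step_arm([
  [[0, 0, 3, 0, 0, 0], [0, 0, 10, 0, 0, 0], [0, 0, 22, 0, 0, 0], [0, 0, 38, 0, 0, 0], [0, 0, 56, 0, 0, 0], [0, 0, 74, 0, 0, 0], [0, 0, 88, 0, 0, 0], [0, 0, 96, 0, 0, 0], [0, 0, 100, 0, 0, 0], [0, 0, 100, 0, 0, 0]],
])

```text
time: 20.52
tool_pos: [445.5, -36.2, 142.8]
tcp_rot: [180.0, -0.1, -0.0]
ft_force: [0.8, 0.3, -1.2]
finger_gap: 42.4
grip_force: 40.8
```

```bash
python3 - <<'E'
from loc import *
s=vision.snapshot("side")
print(r.sense()["tool_pos"],measure(s,"green",(445,-36),100))
a=cv2.resize(s["img"][150:270,190:310],(400,400)); b=cv2.resize(vision.snapshot("top")["img"][160:280,220:340],(400,400))
cv2.imwrite("pics/p8.png",np.hstack([a,b]))
E
```

```text
[444.93456389 -36.05940133 141.82631502] (array([459.9, -28.5]), 0.03)
```

View pics/p8.png

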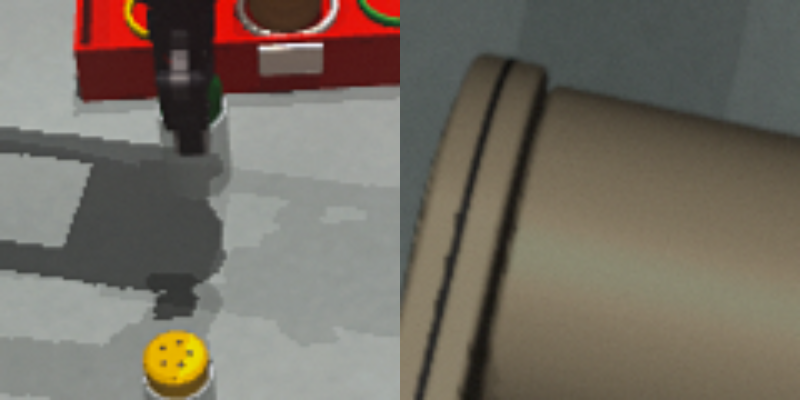

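The shaker hangs upright in the fingers at left-panel (195,130). Next it goes to the green ring.

Call:
step_arm([
  [[4, 7, 0, 0, 0, 0], [13, 22, 0, 0, 0, 0], [26, 45, 0, 0, 0, 0], [43, 75, 0, 0, 0, 0], [62, 108, 0, 0, 0, 0], [82, 142, 0, 0, 0, 0], [101, 176, 0, 0, 0, 0], [119, 208, 0, 0, 0, 0], [135, 235, 0, 0, 0, 0], [147, 256, 0, 0, 0, 0], [155, 270, 0, 0, 0, 0], [158.3, 276, 0, 0, 0, 0]],
])

```text
time: 21.62
tool_pos: [603.1, 242.7, 140.1]
tcp_rot: [-180.0, 0.1, 0.1]
ft_force: [0.0, -0.2, -1.5]
finger_gap: 42.2
grip_force: 40.9
```

Call:
step_arm([
  [[0, 0, -4, 0, 0, 0], [0, 0, -12, 0, 0, 0], [0, 0, -26, 0, 0, 0], [0, 0, -42, 0, 0, 0], [0, 0, -58, 0, 0, 0], [0, 0, -70, 0, 0, 0], [0, 0, -79, 0, 0, 0], [0, 0, -85, 0, 0, 0], [0, 0, -88, 0, 0, 0], [0, 0, -90, 0, 0, 0], [0, 0, -90, 0, 0, 0]],
])

```text
time: 22.53
tool_pos: [603.6, 240.0, 52.2]
tcp_rot: [-180.0, -0.0, -0.0]
ft_force: [-0.3, 0.9, -1.3]
finger_gap: 42.4
grip_force: 40.9
```

Call:
step_arm([
  [[0, 0, -1, 0, 0, 0], [0, 0, -2, 0, 0, 0], [0, 0, -3, 0, 0, 0], [0, 0, -4, 0, 0, 0], [0, 0, -4.5, 0, 0, 0], [0, 0, -4.5, 0, 0, 0]],
])

```text
time: 23.03
tool_pos: [603.8, 240.1, 48.2]
tcp_rot: [-180.0, -0.1, -0.0]
ft_force: [-0.5, -0.9, 2.0]
finger_gap: 42.1
grip_force: 41.2
```

Call:
step_arm([
  [[0, 0, -0.5, 0, 0, 0], [0, 0, -0.5, 0, 0, 0], [0, 0, -0.5, 0, 0, 0], [0, 0, -0.5, 0, 0, 0], [0, 0, -0.5, 0, 0, 0], [0, 0, -0.5, 0, 0, 0], [0, 0, -0.5, 0, 0, 0], [0, 0, 5, 0, 0, 0], [0, 0, 20, 0, 0, 0], [0, 0, 45, 0, 0, 0], [0, 0, 75, 0, 0, 0], [0, 0, 105, 0, 0, 0]],
], fingers=-1)

```text
time: 24.03
tool_pos: [603.0, 239.9, 154.6]
tcp_rot: [180.0, 0.0, -0.0]
ft_force: [0.9, 0.1, 0.3]
finger_gap: 85.2
grip_force: 0.0
```

Call:
step_arm([
  [[-10, -24, 20, 0, 0, 0], [-25, -58, 30, 0, 0, 0], [-40, -95, 30, 0, 0, 0], [-55, -131, 30, 0, 0, 0], [-70, -166, 30, 0, 0, 0], [-85, -202, 30, 0, 0, 0], [-100, -237, 30, 0, 0, 0], [-115, -273, 30, 0, 0, 0], [-130, -308, 30, 0, 0, 0], [-143, -340, 30, 0, 0, 0], [-152, -360, 30, 0, 0, 0], [-156, -370, 30, 0, 0, 0]],
])

```text
time: 25.03
tool_pos: [446.5, -132.6, 184.3]
tcp_rot: [179.9, -0.1, -0.2]
ft_force: [0.8, 0.1, 1.0]
finger_gap: 85.3
grip_force: 0.0
```

```bash
python3 - <<'E'
from loc import *
s=vision.snapshot("side"); t=vision.snapshot("top")
print(r.sense()["tool_pos"],measure(s,"lid",(506,232),45),measure(t,"lid",(506,232),45))
print(measure(s,"green",(603,240),5,win=22),measure(t,"green",(603,240),5,win=18))
OBJ["yellow"]=((20,110,50),(36,255,255),OBJ["yellow"][2]); print(measure(s,"yellow",(431,-168)))
cv2.imwrite("pics/p9.png",cv2.resize(s["img"][90:310,180:400],(600,600)))
E
```

```text
[ 447.25983165 -131.48739649  183.87767111] (array([506.9, 232.2]), 0.98) (array([506.4, 228.9]), 0.99)
(array([604.2, 248.6]), 0.67) (array([603.1, 237.5]), 1.13)
(array([ 431.3, -167. ]), 0.96)
```

View pics/p9.png

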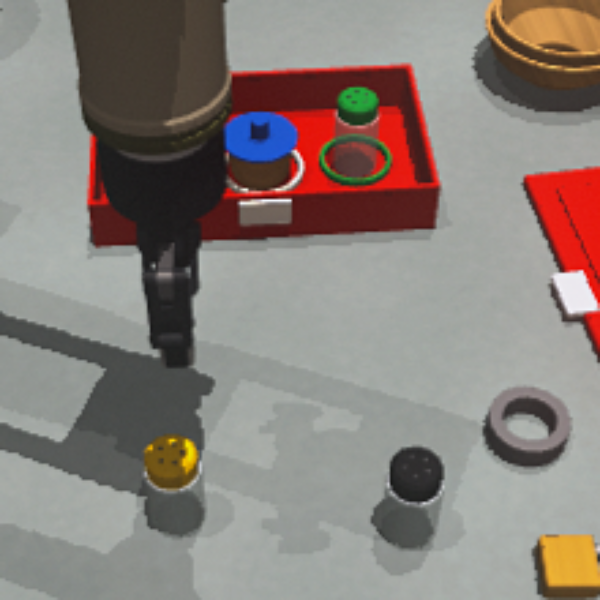

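The green shaker stands inside its ring at (357,130), and the lid is still flat at (260,135). The yellow shaker is at (431,−167), so I'll pick it up.

Call:
step_arm([
  [[-7, -18, -5, 0, 0, 0], [-13, -31, -20, 0, 0, 0], [-16, -37.5, -42, 0, 0, 0], [-16, -37.5, -66, 0, 0, 0], [-16, -37.5, -90, 0, 0, 0], [-16, -37.5, -110, 0, 0, 0], [-16, -37.5, -125, 0, 0, 0], [-16, -37.5, -135, 0, 0, 0], [-16, -37.5, -140.5, 0, 0, 0], [-16, -37.5, -140.5, 0, 0, 0]],
])

```text
time: 25.97
tool_pos: [431.2, -166.5, 41.3]
tcp_rot: [-179.9, 0.1, 0.0]
ft_force: [0.7, 0.2, -0.1]
finger_gap: 85.4
grip_force: 0.0
```

Call:
step_arm([
  [[0, 0, 0, 0, 0, 0], [0, 0, 0, 0, 0, 0], [0, 0, 0, 0, 0, 0], [0, 0, 0, 0, 0, 0], [0, 0, 0, 0, 0, 0], [0, 0, 0, 0, 0, 0], [0, 0, 0, 0, 0, 0], [0, 0, 0, 0, 0, 0], [0, 0, 0, 0, 0, 0], [0, 0, 0, 0, 0, 0]],
], fingers=1, newtons=40)

```text
time: 26.8
tool_pos: [432.3, -167.9, 43.3]
tcp_rot: [180.0, -0.1, -0.0]
ft_force: [-0.6, 2.7, 7.0]
finger_gap: 42.2
grip_force: 40.6
```

Call:
step_arm([
  [[0, 0, 3, 0, 0, 0], [0, 0, 10, 0, 0, 0], [0, 0, 22, 0, 0, 0], [0, 0, 38, 0, 0, 0], [0, 0, 56, 0, 0, 0], [0, 0, 74, 0, 0, 0], [0, 0, 88, 0, 0, 0], [0, 0, 96, 0, 0, 0], [0, 0, 100, 0, 0, 0], [0, 0, 100, 0, 0, 0]],
])

```text
time: 27.63
tool_pos: [431.7, -167.8, 142.9]
tcp_rot: [180.0, -0.1, -0.0]
ft_force: [0.8, -0.2, -1.3]
finger_gap: 42.1
grip_force: 40.8
```

Call:
step_arm([
  [[0, 8, 0, 0, 0, 0], [-1, 26, 0, 0, 0, 0], [-3, 54, 0, 0, 0, 0], [-5, 88, 0, 0, 0, 0], [-6, 124, 0, 0, 0, 0], [-8, 160, 0, 0, 0, 0], [-10, 196, 0, 0, 0, 0], [-12, 232, 0, 0, 0, 0], [-14, 268, 0, 0, 0, 0], [-15, 304, 0, 0, 0, 0], [-17, 336, 0, 0, 0, 0], [-18, 362, 0, 0, 0, 0]],
])

```text
time: 28.63
tool_pos: [411.4, 197.0, 140.6]
tcp_rot: [180.0, 0.1, 0.1]
ft_force: [0.2, -0.3, -0.6]
finger_gap: 42.1
grip_force: 40.9
```

Call:
step_arm([
  [[-1, 20, 0, 0, 0, 0], [-2, 31, 0, 0, 0, 0], [-2, 35, 0, 0, 0, 0], [-2, 35, -6, 0, 0, 0], [-2, 35, -18, 0, 0, 0], [-2, 35, -34, 0, 0, 0], [-2, 35, -52, 0, 0, 0], [-2, 35, -68, 0, 0, 0], [-2, 35, -79, 0, 0, 0], [-2, 35, -86, 0, 0, 0], [-2, 35, -90, 0, 0, 0], [-2, 35, -90, 0, 0, 0]],
])

```text
time: 29.63
tool_pos: [410.9, 228.8, 51.1]
tcp_rot: [180.0, 0.1, -0.1]
ft_force: [-0.7, -0.1, -1.2]
finger_gap: 42.5
grip_force: 40.9
```

Call:
step_arm([
  [[0, 0, -1, 0, 0, 0], [0, 0, -2, 0, 0, 0], [0, 0, -3, 0, 0, 0], [0, 0, -4, 0, 0, 0], [0, 0, -4.5, 0, 0, 0], [0, 0, -4.5, 0, 0, 0]],
])

```text
time: 30.13
tool_pos: [412.0, 229.8, 48.4]
tcp_rot: [-180.0, -0.1, -0.0]
ft_force: [-0.1, 0.3, 3.3]
finger_gap: 42.0
grip_force: 41.4
```

Call:
step_arm([
  [[0, 0, -0.5, 0, 0, 0], [0, 0, -0.5, 0, 0, 0], [0, 0, -0.5, 0, 0, 0], [0, 0, -0.5, 0, 0, 0], [0, 0, -0.5, 0, 0, 0], [0, 0, -0.5, 0, 0, 0], [0, 0, -0.5, 0, 0, 0], [0, 0, 5, 0, 0, 0], [0, 0, 20, 0, 0, 0], [0, 0, 45, 0, 0, 0], [0, 0, 75, 0, 0, 0], [0, 0, 105, 0, 0, 0]],
], fingers=-1)

```text
time: 31.13
tool_pos: [410.7, 229.2, 153.5]
tcp_rot: [180.0, 0.1, -0.0]
ft_force: [0.2, 0.4, -0.0]
finger_gap: 85.3
grip_force: 0.0
```

Call:
step_arm([
  [[0, -15, 20, 0, 0, 0], [0, -45, 40, 0, 0, 0], [0, -80, 50, 0, 0, 0], [0, -120, 50, 0, 0, 0], [0, -160, 50, 0, 0, 0], [0, -200, 50, 0, 0, 0], [0, -240, 50, 0, 0, 0], [0, -275, 50, 0, 0, 0], [0, -300, 50, 0, 0, 0], [0, -310, 50, 0, 0, 0], [0, -310, 50, 0, 0, 0], [0, -310, 50, 0, 0, 0]],
])

```text
time: 32.13
tool_pos: [411.3, -80.3, 202.7]
tcp_rot: [-180.0, -0.0, -0.1]
ft_force: [0.6, 0.5, -0.1]
finger_gap: 84.9
grip_force: 0.0
```

```bash
python3 - <<'E'
from loc import *
s=vision.snapshot("side"); t=vision.snapshot("top")
print(r.sense()["tool_pos"],measure(s,"lid",(507,232),45),measure(t,"lid",(507,232),45))
OBJ["yellow"]=((20,110,50),(36,255,255),OBJ["yellow"][2])
print(measure(t,"green",(603,240),5,win=18),measure(t,"yellow",(411,230),5,win=18),measure(s,"yellow",(411,230),5,win=15))
print(measure(s,"dark",(465,-338)),measure(s,"black",(612,-188)))
cv2.imwrite("pics/p10.png",np.hstack([cv2.resize(s["img"][90:210,200:350],(500,400)),cv2.resize(t["img"][110:310,75:225],(300,400))]))
E
```

```text
[411.39736338 -79.34403528 202.53534764] (array([506.7, 232.2]), 0.98) (array([506.5, 229. ]), 0.99)
(array([603.1, 237.5]), 1.13) (array([413.1, 220.3]), 1.83) (array([418.7, 226.1]), 0.49)
(array([ 465. , -337.1]), 0.98) (array([ 612.1, -188.9]), 0.81)
```

View pics/p10.png

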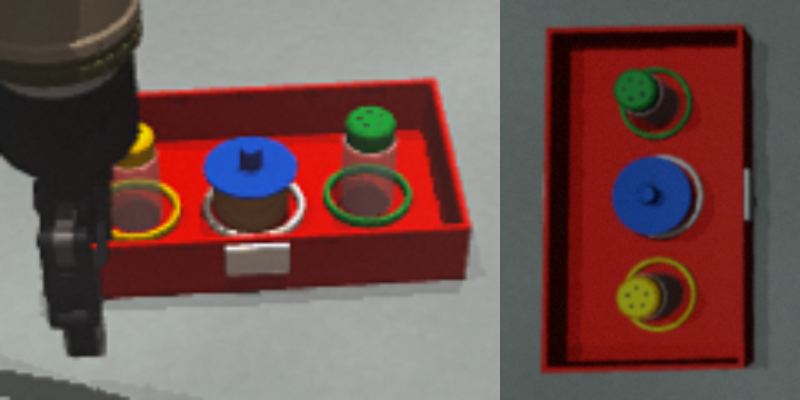

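Both shakers stand inside their rings, yellow at left-panel (135,190) and green at (370,165), with the cap offsets that perspective predicts. The lid is flat on the bowl, the dark bowl and black-capped shaker haven't moved, and the arm is clear. Handing in.

```bash
python3 -c "
from bench import r
print(r.hand_in())"
```

```text
the job is handed in; nothing more can be done
None
```

I handed the job in at about 32 s: the bowl is in the white ring with its lid seated, both shakers are upright in their rings, and the dark bowl and black-capped shaker are unmoved; no verdict came back, and I judged the yellow shaker's centring by eye.

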